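# Dose the mask bowl and bring the brush to it

### The arm

A 6-joint arm with a two-finger parallel gripper is mounted at the origin on a cart in front of the work surface, level with it; the furniture and walls round the work are solid. World frame = base frame: x ahead of the robot, y to its left, z up, the work surface at z = 0. Lengths are in m, angles in rad, forces in N, time in s.
With the tool pointing down it reaches from about 0.35 to 0.975 m from the base axis. Payload 4.9 kg.
Tool frame: the origin (TCP) lies on the centre line of the jaws, within the pads' length; the fingertips stand manip.tip_reach ahead of it and the grasp point (between the pads) is the TCP (manip.tip_reach is the distance from the TCP to the fingertips, in m); z points along the fingers, y is the line along which they close (so a half turn about z gives the same grasp; the last joint's range is limited). The gripper opens to 85 mm and grips with 20 to 120 N. Pads are 22 mm wide; open, the fingers measure 114 mm over their backs; the gripper's body (76 mm by 85 mm) begins 54 mm behind the grasp point. The pads swing forward as they close: fully open they stand 13 mm farther back than shut.
Start: joints at [-1.453, 0.053, 1.613, -0, 1.476, -0.119], TCP at [0.147, -0.608, 0.25] pointing down, gripper open.
Joint ranges: [-3.01, 3.01], [-1.01, 2.22], [0.06, 2.58], [-1.02, 4.17], [0.09, 2.62], [-3.14, 3.14]. Speed limits (rad/s): [2.57, 2.57, 3.14, 3.14, 3.14, 3.14].

### API

Orientations are given as a unit quaternion [w, x, y, z].
In Python, from plant import manip gives the robot as it stands. The module is installed in compiled form; this text tells all that it offers.
- The arm moves only by the tool move_arm, never from a script. Its argument "rows" is a list of rows, each a list of 7 numbers: the shift along the tool's x, y, z in cm, then the turn, a rotation vector about the tool's x, y, z in degrees, then the opening, from -1 (shut) to 1 (fully open). In form: [[tx, ty, tz, ax, ay, az, jaw], ...]. A call has 1 to 20 rows; each row shifts and turns the commanded pose from where the row before left it, along the tool's axes as they then stand; what a row does not reach is not made up. A row lasts 1/12 s, in which the tool goes at most 41.7 mm and 7.16 degrees, less where a joint would pass 70% of its speed; a pose out of reach is approached as far as the arm can. A call is refused whole if a number of a shift passes 4.17 or a number of a turn 7.16, either way. A call with a gripper value outside its range is refused whole. The fingers move at their own pace and stop on an object; the grip force is fixed at half the most. Time passes only in rows, so rows that do not move let the fingers close. It gives the time, the measured TCP pose, the force, the opening and the grip force at its end, in the units of the state.
- manip.state(): the state, without advancing time (a new reading comes with each control period).
- manip.grab_frame(name): name is "scene" or "top" or "wrist"; returns a dict with "img" (420x560x3 uint8, blue, green, red), "mtx" (3x3 intrinsics, pixels), "k1" (the pictures are not rectified: a ray, as slopes to the right and down, at radius r is drawn at 1 + k1 r^2 times it, then the intrinsics apply), "R" (3x3) and "t" (3): a world point X has camera coordinates R X + t. Camera axes: x right, y down, z forward; pixel columns grow to the right and rows downward; lengths in m; the calibration is good to about 2 mm. A picture is of the moment at which its call begins. There is no depth.
- manip.job_done(): hands the job in; it is judged then, once.
The state is a dict: "time": time; "joint_pos": joint angles; "joint_vel": joint speeds; "joint_efforts": joint torques, N m; "tool_pos": TCP position; "tool_rot": TCP orientation; "contact_force": force on the tool from outside, world axes, zero at the start; "ft_torque": the same for the moment, N m; "gripper_width": opening from 0.0 (shut) to 1.0 (fully open); "grasp_force": force on a finger pad.
Only numpy, scipy, OpenCV 4.12 (cv2) and the standard library are available. Lean on these libraries where they do the work, as an engineer would, in place of code of your own. Each camera call takes 0.05 s, during which the arm holds its last target. There are 200 camera calls.

### The job

Start a face mask: press the cap of the pump bottle on the white tray fully down to dose lotion into the pink bowl, and let it spring back up. Then draw the mask brush out of the sloping wooden stand, tip it over so that its bristle end is clearly lower than its handle, and hold it still with the bristle tip a few centimetres above the bowl, over its opening and touching nothing. Leave the bowl seated on the tray and both spatulas in their sockets; the program finishes while the gripper is still holding the brush there.

Things in the scene. Friction and masses are not known exactly. Their poses are not given: they have to be found in the camera images.
- lotion_pump (a joint): travel of the sprung pump cap in m: 0 = up, 0.008 = fully down at its stop. The spring takes about 1 N per mm, some 8.5 N at the stop, and pushes the cap back up when let go.
- pump_cap (a point): centre of the flat top of the white pump cap, a round button 28 mm across, 172 mm above the worktop when up; moves straight down. A spout 8 mm wide, its top 2 mm lower, sticks out 39 mm from the cap's axis towards the bowl. The white bottle below (62 mm across) is fixed in a collar of the tray.
- dosing_tray: white tray, 225 x 125 x 6 mm with a 3 mm lip, fixed to the worktop; origin under its centre on the worktop, its +x runs from the bowl end to the bottle end (the bottle's axis 62 mm from the origin, the bowl's centre 26 mm the other way), z up.
- bowl: pink mask bowl, loose, 90 g, 110 mm across the rim, 50 mm high, wall about 3 mm; it stands on the tray with its foot inside a 3 mm high ring. Origin at the centre of its underside, 6 mm above the worktop; z up. The rim is at z = +50 mm of its own frame.
- brush_stand: beech block on rod legs, 118 x 200 x 93 mm, fixed; origin on the worktop below its middle socket's mouth; x: the way the tools lean, z up. Three square sockets, 14 mm wide, 50 mm deep, 78 mm apart along y, rise at 33 degrees from level towards +x, mouths 78 mm above the worktop, in a block 36 mm thick. Below the tools' free parts are only the legs' feet, 10 mm high. Any tool may be in any socket.
- brush: mask brush, 160 x 20 x 11 mm, 18 g: round white handle, flat orange-brown bristles. Its y runs from bristle tip (y = -76 mm) to the handle's butt (+80); bare handle from -21 on. Its axis lies 5.6 mm above the origin (own z). It starts in a socket, bristles up, axis 28 degrees above level, flat side up, the last 50 mm of handle inside; slides out along its axis with 1 to 2 mm play a side.
- brush_grip (a point): point on the axis of the brush's bare handle where it is best pinched across (handle 10 mm thick there), 78 mm from the bristle tip, 28 mm outside the socket's mouth, 90 mm above the worktop at the start, near the centre of mass.
- brush_tip (a point): the tip of the bristles, on the brush's axis.
- spatula_teal: teal spatula, 159 x 21 x 11 mm, 20 g, held like the brush in another socket, to be left alone; origin and axes as the brush's.
- spatula_pink: pink spatula, 159 x 21 x 11 mm, 20 g, held like the brush in another socket, to be left alone; origin and axes as the brush's.

How it is judged:
By the outcome, as a careful person would: the job done as asked, in the order asked, and still so for the second after the job is handed in, while the arm keeps its last pose, push and grip.
It also fails if it takes over 61 s, if anything falls off the work surface, if the arm or the gripper's body presses on something with over 40 N, if the wrist force passes 120 N, or if a joint passes its speed limit or range.

## Working session

There is one attempt and no reset: what is moved stays moved. The work goes in short steps, Python scripts to look and compute and a tool call to move; the robot and the scene stay as the last step left them, time stands still between calls to the robot, and variables do not carry over. Pictures are saved under pics/ and viewed, at most 12 in all, crops included, and the job is handed in when it is done.

Besides the shell and the picture viewer there is one more tool, called by a JSON object that holds its "fn" and its "kwargs", one argument or row to a line. move_arm: Moves the arm, as the interface text tells. Its arguments: {"type":"object","properties":{"rows":{"type":"array","items":{"type":"array","items":{"type":"number"}}}},"required":["rows"]}

```bash
mkdir -p pics
cat > h.py <<'E'
import numpy as np, cv2
from plant import manip
from scipy.spatial.transform import Rotation as Ro
def grab(n,save=None):
    f=manip.grab_frame(n)
    if save: cv2.imwrite(save,f["img"])
    return f
def ray(f,uv):
    d=np.array([f["k1"],0,0,0.]) if np.isscalar(f["k1"]) else None
    p=cv2.undistortPoints(np.array([[uv]],float),np.array(f["mtx"]),d)[0,0]
    R=np.array(f["R"]);t=np.array(f["t"])
    return -R.T@t, R.T@np.array([p[0],p[1],1])
def onz(f,uv,z):
    c,d=ray(f,uv); return c+d*(z-c[2])/d[2]
def tri(obs):
    A=np.zeros((3,3));b=np.zeros(3);L=[]
    for f,uv in obs:
        c,d=ray(f,uv);d=d/np.linalg.norm(d);P=np.eye(3)-np.outer(d,d);A+=P;b+=P@c;L.append((P,c))
    X=np.linalg.solve(A,b); return X,[np.linalg.norm(P@(X-c)) for P,c in L]
def proj(f,X):
    return cv2.projectPoints(np.array([X],float),cv2.Rodrigues(np.array(f["R"]))[0],np.array(f["t"]),np.array(f["mtx"]),np.array([f["k1"],0,0,0.]))[0].ravel()
E
python3 - <<'E'
from h import *
import pickle
F={n:grab(n,f"pics/{n}0.png") for n in("scene","top","wrist")}
pickle.dump(F,open("F0.pkl","wb"))
for n,f in F.items(): print(n,np.round(-f["R"].T@f["t"],3),np.round(f["R"][2],2),f["mtx"][0][0],f["k1"])
print(manip.tip_reach,manip.state())
cv2.imwrite("pics/st0.png",np.vstack([np.hstack([F["scene"]["img"],])]))
E
```

```text
scene [0.214 0.548 0.795] [ 0.34 -0.6  -0.72] 443.7478059525169 -0.13713561983254016
top [0.421 0.001 0.957] [ 0.13 -0.01 -0.99] 401.85607978491146 -0.10526703619118088
wrist [ 0.213 -0.591  0.372] [-0.27 -0.06 -0.96] 309.9829783394941 0.020929036784753417
0.019 {'time': 0.15, 'joint_pos': array([-1.45299834e+00,  5.31964375e-02,  1.61401858e+00,  2.74949762e-05,
        1.47598239e+00, -1.19024076e-01]), 'joint_vel': array([-2.56719901e-04, -6.35886155e-05, -3.79078819e-03, -1.36287422e-03,
        1.60406494e-04, -1.03045251e-03]), 'joint_efforts': array([ 6.44931788e-04, -3.94239914e+01, -3.70722771e+01, -5.81002519e-05,
        4.61958552e-03, -9.38610555e-06]), 'tool_pos': array([ 0.14657157, -0.60708975,  0.24932696]), 'tool_rot': array([-8.02369394e-04,  9.92997436e-01,  1.18133176e-01,  1.41765823e-05]), 'contact_force': array([ 0.53066498,  0.06480743, -0.04804509]), 'ft_torque': array([-0.04202516,  0.02757756,  0.00290143]), 'grasp_force': 0.0, 'gripper_width': 1.0016805706434913}
```

View pics/scene0.png

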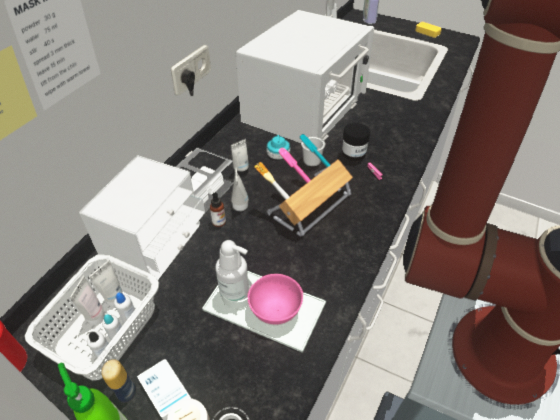

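View pics/top0.png

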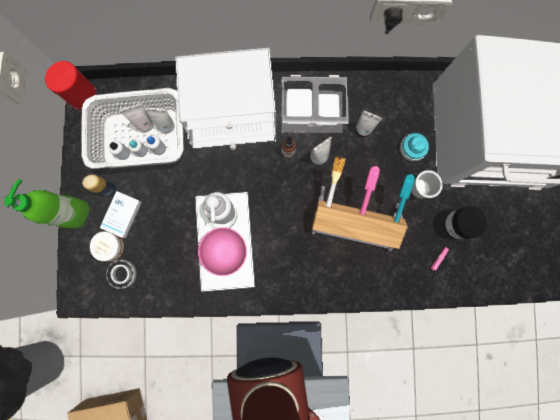

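The overview shows the tray with the pump at about (216,203) and the bowl at (222,252) in the top view. The brush is the left tool in the stand, with its tip at about (339,160). I'll enlarge both views next.

Run:
```python
from h import *
import pickle
F=pickle.load(open("F0.pkl","rb"))
t=F["top"]["img"];s=F["scene"]["img"]
r=lambda im,x,y,w,h,k: cv2.resize(im[y:y+h,x:x+w],None,fx=k,fy=k,interpolation=cv2.INTER_CUBIC)
A=np.hstack([r(t,190,185,80,120,5),r(t,310,150,80,120,5)])
B=np.hstack([r(s,205,230,80,120,5),r(s,250,150,80,120,5)])
cv2.imwrite("pics/c1.png",A);cv2.imwrite("pics/c2.png",B)
```

```text
(no output)
```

View pics/c1.png

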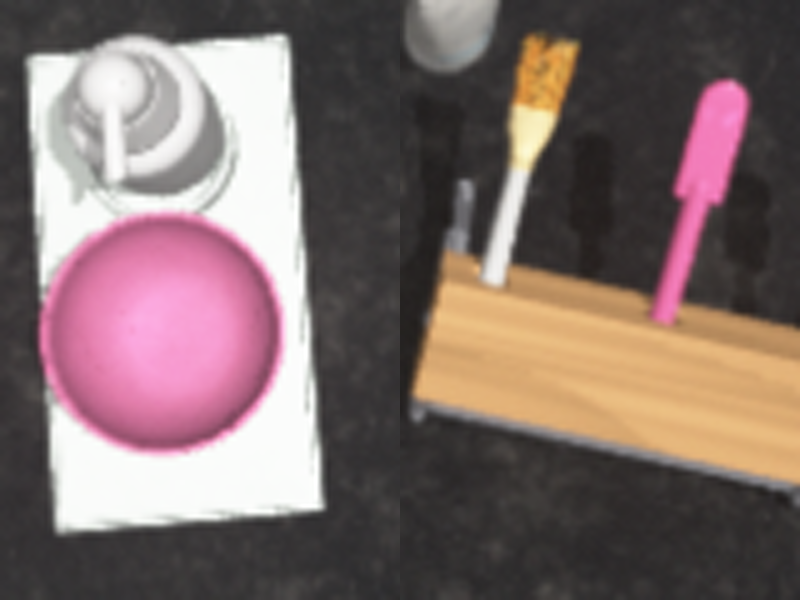

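View pics/c2.png

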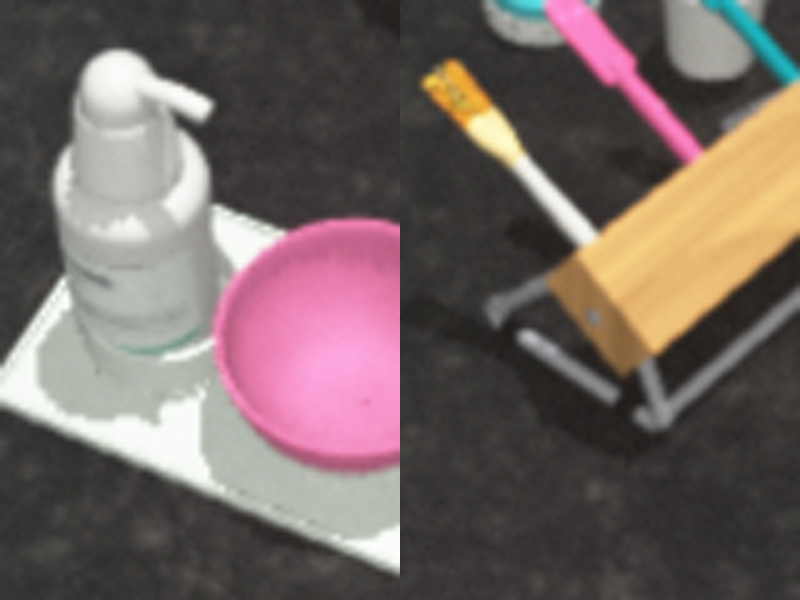

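Readings from the crops, in crop pixels at 5x:

| Point | Top crop | Scene crop |
|---|---|---|
| Cap centre | (111,80) | (112,74) |
| Spout tip | (118,180) | (208,107) |
| Bowl rim centre | (161,332) | not read |
| Brush tip | (552,37) | (440,72) |
| Ferrule/handle joint | (522,168) | (518,158) |
| Handle at socket mouth | (492,283) | (590,240) |

Run:
```python
from h import *
import pickle
F=pickle.load(open("F0.pkl","rb"));T=F["top"];S=F["scene"]
c=lambda u,v,x,y:((u+.5)/5-.5+x,(v+.5)/5-.5+y)
t1=lambda u,v:c(u,v,190,185); t2=lambda u,v:c(u-400,v,310,150)
s1=lambda u,v:c(u,v,205,230); s2=lambda u,v:c(u-400,v,250,150)
for n,a,b in [("cap",t1(111,80),s1(112,74)),("spout",t1(118,180),s1(208,107)),("btip",t2(552,37),s2(440,72)),("ferr",t2(522,168),s2(518,158)),("mouth",t2(492,283),s2(590,240))]:
    X,e=tri([(T,a),(S,b)]); print(n,X.round(4),np.round(e,4))
print("cap@.172",onz(T,t1(111,80),.172).round(4),onz(S,s1(112,74),.172).round(4))
print("bowl@.056",onz(T,t1(161,332),.056).round(4))
for u in [(27,55),(288,35),(325,508),(58,532)]: print("tray",onz(T,t1(*u),.008).round(4))
# brush lines top ferr at z
tc=np.mean([onz(T,t1(*u),.008) for u in [(27,55),(288,35),(325,508),(58,532)]],0);print(tc)
```

```text
cap [0.5489 0.127  0.1615] [0.0007 0.0007]
spout [0.5085 0.1242 0.1626] [0.0008 0.0008]
btip [ 0.6418 -0.1423  0.1213] [0.0008 0.0008]
ferr [ 0.5912 -0.1296  0.0976] [0.001 0.001]
mouth [ 0.5449 -0.1167  0.0759] [0.0022 0.0022]
cap@.172 [0.5466 0.125  0.172 ] [0.544  0.1341 0.172 ]
bowl@.056 [0.4505 0.1216 0.056 ]
tray [0.586  0.1915 0.008 ]
tray [0.5924 0.0659 0.008 ]
tray [0.3682 0.0525 0.008 ]
tray [0.3598 0.1776 0.008 ]
[0.4766269  0.12184945 0.008     ]
```

{"fn": "move_arm", "kwargs": {
  "rows": [
    [2.5,-2.8,-0.2,0,0,0,-1],
    [2.5,-2.8,-0.2,0,0,0,-1],
    [2.5,-2.8,-0.2,0,0,0,-1],
    [2.5,-2.8,-0.2,0,0,0,-1],
    [2.5,-2.8,-0.2,0,0,0,-1],
    [2.5,-2.8,-0.2,0,0,0,-1],
    [2.5,-2.8,-0.2,0,0,0,-1],
    [2.5,-2.8,-0.2,0,0,0,-1],
    [2.5,-2.8,-0.2,0,0,0,-1],
    [2.5,-2.8,-0.2,0,0,0,-1],
    [2.5,-2.8,-0.2,0,0,0,-1],
    [2.5,-2.8,-0.2,0,0,0,-1],
    [2.5,-2.8,-0.2,0,0,0,-1],
    [2.5,-2.8,-0.2,0,0,0,-1],
    [2.5,-2.8,-0.2,0,0,0,-1],
    [2.5,-2.8,-0.2,0,0,0,-1],
    [2.5,-2.8,-0.2,0,0,0,-1],
    [2.5,-2.8,-0.2,0,0,0,-1],
    [2.5,-2.8,-0.2,0,0,0,-1],
    [0,0,0,0,0,0,-1]
  ]
}}

```text
time: 1.82
tool_pos: [0.485, 0.0259, 0.2883]
tool_rot: [-0.001, 0.993, 0.121, 0.0]
contact_force: [-0.5, -0.2, -0.3]
gripper_width: -0.0
grasp_force: 0.0
```

Run:
```python
from h import *
import pickle
F=pickle.load(open("F0.pkl","rb"));T=F["top"];S=F["scene"]
inv=lambda p,x,y:((p-[x,y]+.5)*5-.5).round(0)
for X in [(0.5466,0.125,.172),(0.5385,0.1256,.172),(.543,.126,.172)]: print(X,inv(proj(T,X),190,185),inv(proj(S,X),205,230))
W=grab("wrist","pics/w1.png");pickle.dump(W,open("W1.pkl","wb"))
print(proj(W,(.543,.126,.172)),proj(W,(.5385,.1256,.172)))
print(manip.state()["tool_pos"],manip.state()["gripper_width"])
```

```text
(0.5466, 0.125, 0.172) [111.  80.] [119.  55.]
(0.5385, 0.1256, 0.172) [110. 100.] [137.  64.]
(0.543, 0.126, 0.172) [109.  89.] [126.  60.]
[169.66602563 101.47249222] [169.35402353 107.90417766]
[0.48408239 0.02365029 0.28801893] -1.2371464135959628e-05
```

View pics/w1.png

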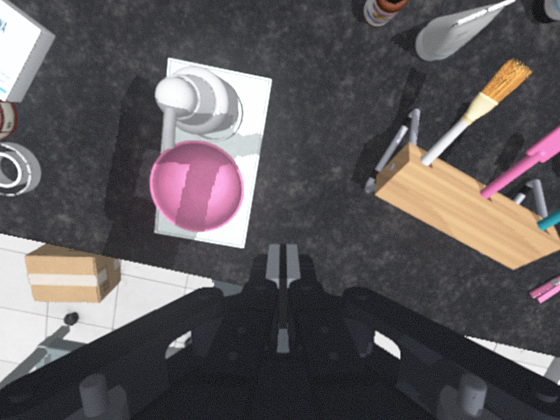

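In the wrist view the cap is at (176,95), the brush tip at (517,72), the ferrule/handle joint at (467,118), and the handle at the mouth at (428,162). The tray corners are at (168,59), (271,77), (246,246) and (155,232).

Run:
```python
from h import *
import pickle
F=pickle.load(open("F0.pkl","rb"));T=F["top"];S=F["scene"];W=pickle.load(open("W1.pkl","rb"))
c=lambda u,v,x,y:((u+.5)/5-.5+x,(v+.5)/5-.5+y)
t1=lambda u,v:c(u,v,190,185); t2=lambda u,v:c(u-400,v,310,150)
s1=lambda u,v:c(u,v,205,230); s2=lambda u,v:c(u-400,v,250,150)
for n,a,b,w in [("cap",t1(111,80),s1(112,74),(176,95)),("spout",t1(118,180),s1(208,107),(167,146)),("btip",t2(552,37),s2(440,72),(517,72)),("ferr",t2(522,168),s2(518,158),(467,118)),("mouth",t2(492,283),s2(590,240),(428,162))]:
    for o in ([(T,a),(S,b),(W,w)],[(T,a),(W,w)]):
        X,e=tri(o); print(n,X.round(4),np.round(e,4))
for u in [(168,59),(271,77),(246,246),(155,232)]: print("tray",onz(W,u,.008).round(4))
for u in [(198,186)]: print("bowl",onz(W,u,.056).round(4))
print("cap",onz(W,(176,95),.172),onz(W,(176,95),.165))
g=cv2.cvtColor(T["img"],cv2.COLOR_BGR2HSV);m=((g[...,0]>155)&(g[...,0]<176)&(g[...,1]>90)).astype(np.uint8);m[:,270:]=0
M=cv2.moments(m,True);p=(M["m10"]/M["m00"],M["m01"]/M["m00"]);print(p,onz(T,p,.056))
```

```text
cap [0.5488 0.1265 0.161 ] [0.0005 0.001  0.0008]
cap [0.5486 0.127  0.1582] [0.0003 0.0003]
spout [0.5086 0.1251 0.1636] [0.0016 0.0003 0.0014]
spout [0.5085 0.125  0.1635] [0.0015 0.0015]
btip [ 0.6392 -0.1415  0.1227] [0.003  0.0011 0.0039]
btip [ 0.6387 -0.1417  0.1228] [0.0034 0.0034]
ferr [ 0.5924 -0.1302  0.0965] [0.0019 0.0003 0.0016]
ferr [ 0.5925 -0.1307  0.0949] [0.0017 0.0017]
mouth [ 0.5449 -0.1174  0.0764] [0.002  0.0026 0.0016]
mouth [ 0.5437 -0.1177  0.0783] [0.0013 0.0013]
tray [0.584  0.1915 0.008 ]
tray [0.5945 0.0685 0.008 ]
tray [0.3718 0.0519 0.008 ]
tray [0.3622 0.1783 0.008 ]
bowl [0.4538 0.1211 0.056 ]
cap [0.54854234 0.1221734  0.172     ] [0.54845335 0.12449468 0.165     ]
(221.6953642384106, 251.2185430463576) [0.4500313  0.12188128 0.056     ]
```

{"fn": "move_arm", "kwargs": {
  "rows": [
    [2.1,-2.1,0,0,0,0,-1],
    [2.1,-2.1,0,0,0,0,-1],
    [2.1,-2.1,0,0,0,0,-1],
    [2.1,-2.1,0,0,0,0,-1],
    [0,0,2.5,0,0,0,-1],
    [0,0,2.5,0,0,0,-1],
    [0,0,2.5,0,0,0,-1],
    [0,0,0.5,0,0,0,-1],
    [0,0,0,0,0,0,-1],
    [0,0,0,0,0,0,-1],
    [0,0,0,0,0,0,-1]
  ]
}}

```text
time: 2.78
tool_pos: [0.5466, 0.1219, 0.2106]
tool_rot: [0.0, 0.993, 0.118, 0.002]
contact_force: [0.0, 0.3, -0.1]
gripper_width: -0.001
grasp_force: 0.0
```

Run:
```python
from h import *
t=grab("top")["img"];s=grab("scene")["img"];w=grab("wrist")["img"]
r=lambda im,x,y,w,h,k: cv2.resize(im[y:y+h,x:x+w],None,fx=k,fy=k,interpolation=cv2.INTER_CUBIC)
cv2.imwrite("pics/c3.png",np.hstack([r(w,200,190,160,160,2.5),r(s,205,200,80,80,5)]))
st=manip.state();print(st["tool_pos"],st["contact_force"],st["joint_pos"])
```

```text
[0.54644408 0.12226893 0.21035047] [ 0.47938587 -0.38344669  0.9367739 ] [ 8.72455936e-02 -7.62368236e-02  1.80816916e+00 -4.08412815e-05
  1.40639577e+00  1.42154661e+00]
```

View pics/c3.png

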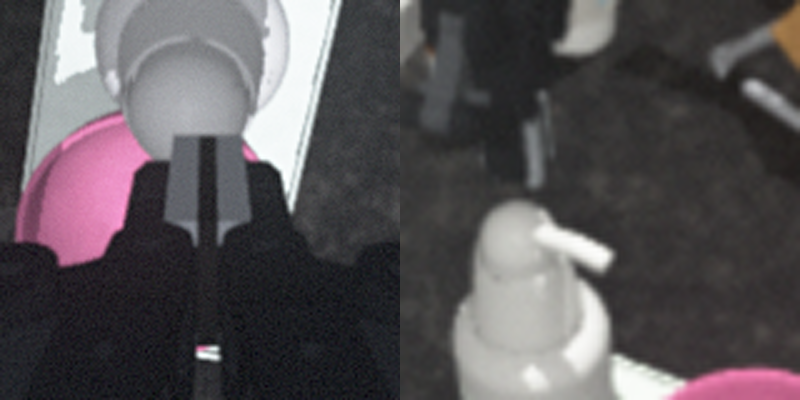

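The fingertips are just above the cap. The cap's disc centre is at about (276,232) in the full wrist frame, slightly left of the jaws.

Run:
```python
from h import *
f=grab("wrist")
for v in (228,232,236): print(onz(f,(276,v),.172))
print(proj(f,(.5464,.1223,.172)),proj(f,(.5395,.126,.172)),proj(f,(.5464,.1223,.191)))
```

```text
[0.55564028 0.12876477 0.172     ]
[0.55334999 0.12822945 0.172     ]
[0.55104301 0.1276902  0.172     ]
[283.45809605 245.62146716] [274.26838543 255.20736999] [283.59594391 260.46908392]
```

{"fn": "move_arm", "kwargs": {
  "rows": [
    [0.25,-0.3,0,0,0,0,-1],
    [0,0,0.8,0,0,0,-1],
    [0,0,0.8,0,0,0,-1],
    [0,0,0.3,0,0,0,-1],
    [0,0,0.3,0,0,0,-1],
    [0,0,0,0,0,0,-1],
    [0,0,0,0,0,0,-1]
  ]
}}

```text
time: 3.57
tool_pos: [0.547, 0.126, 0.1865]
tool_rot: [-0.0, 0.993, 0.118, -0.0]
contact_force: [-2.3, 0.2, 3.0]
gripper_width: 0.0
grasp_force: 1.7
```

{"fn": "move_arm", "kwargs": {
  "rows": [
    [0,0,0.2,0,0,0,-1],
    [0,0,0.15,0,0,0,-1],
    [0,0,0.1,0,0,0,-1],
    [0,0,0,0,0,0,-1],
    [0,0,0,0,0,0,-1]
  ]
}}

```text
time: 3.98
tool_pos: [0.5473, 0.126, 0.1829]
tool_rot: [-0.0, 0.993, 0.118, 0.0]
contact_force: [-3.7, -0.5, 7.3]
gripper_width: 0.002
grasp_force: 3.4
```

{"fn": "move_arm", "kwargs": {
  "rows": [
    [0,0,0.1,0,0,0,-1],
    [0,0,0.1,0,0,0,-1],
    [0,0,0,0,0,0,-1],
    [0,0,0,0,0,0,-1]
  ]
}}

```text
time: 4.32
tool_pos: [0.5474, 0.126, 0.1822]
tool_rot: [-0.0, 0.993, 0.118, 0.0]
contact_force: [-5.8, -0.3, 11.9]
gripper_width: 0.004
grasp_force: 5.9
```

{"fn": "move_arm", "kwargs": {
  "rows": [
    [0,0,0.15,0,0,0,-1],
    [0,0,0,0,0,0,-1],
    [0,0,0,0,0,0,-1],
    [0,0,0,0,0,0,-1]
  ]
}}

```text
time: 4.65
tool_pos: [0.5474, 0.1261, 0.182]
tool_rot: [-0.0, 0.993, 0.118, 0.0]
contact_force: [-9.1, -0.5, 17.8]
gripper_width: -0.0
grasp_force: 8.6
```

The cap is at its stop: the last 1.5 mm of command moved it 0.2 mm and raised the force to 17.8 N. I'll lift off and move towards the brush.

{"fn": "move_arm", "kwargs": {
  "rows": [
    [0,0,-1,0,0,0,-1],
    [0,0,-2.5,0,0,0,-1],
    [0,0,-3,0,0,0,-1],
    [0,0,-3,0,0,0,-1],
    [0,0,-3,0,0,0,-1],
    [-1.15,2.73,0,0,0,0,-0.2],
    [-1.15,2.73,0,0,0,0,-0.2],
    [-1.15,2.73,0,0,0,0,-0.2],
    [-1.15,2.73,0,0,0,0,-0.2],
    [-1.15,2.73,0,0,0,0,-0.2],
    [-1.15,2.73,0,0,0,0,-0.2],
    [-1.15,2.73,0,0,0,0,-0.2],
    [-1.15,2.73,0,0,0,0,-0.2],
    [0,0,0,0,0,5.66,-0.2],
    [0,0,0,0,0,5.66,-0.2],
    [0,0,0,0,0,5.66,-0.2],
    [0,0,0,0,0,5.66,-0.2],
    [0,0,0,0,0,5.66,-0.2],
    [0,0,0,0,0,0,-0.2]
  ]
}}

```text
time: 6.23
tool_pos: [0.5089, -0.1082, 0.3027]
tool_rot: [0.0, 0.992, -0.129, -0.0]
contact_force: [0.2, 0.3, 0.2]
gripper_width: 0.4
grasp_force: 0.0
```

{"fn": "move_arm", "kwargs": {
  "rows": [
    [0,0,0,0,5,0,-0.2],
    [0,0,0,0,5,0,-0.2],
    [0,0,0,0,5,0,-0.2],
    [0,0,0,0,5,0,-0.2],
    [0,0,0,0,5,0,-0.2],
    [0,0,0,0,5,0,-0.2],
    [0,0,0,0,5,0,-0.2],
    [0,0,0,0,5,0,-0.2],
    [0,0,0,0,0,0,-0.2],
    [0,0,0,0,0,0,-0.2],
    [0,0,0,0,0,0,-0.2]
  ]
}}

```text
time: 7.15
tool_pos: [0.5093, -0.1081, 0.304]
tool_rot: [0.044, 0.932, -0.12, 0.339]
contact_force: [-0.2, 0.2, 0.4]
gripper_width: 0.399
grasp_force: 0.0
```

```bash
cat >> h.py <<'E'
def info(targets):
    st=manip.state();q=st["tool_rot"];R=Ro.from_quat([q[1],q[2],q[3],q[0]]).as_matrix();p=np.array(st["tool_pos"])
    print("t",st["time"],"p",p.round(4),"F",np.round(st["contact_force"],1),"w",round(float(st["gripper_width"]),3),"q",np.round(st["joint_pos"],2));print("xt yt zt\n",R.T.round(3))
    for X in targets: print("to",X,"cm tool:",(100*R.T@(np.array(X)-p)).round(2))
    return p,R
E
python3 - <<'E'
from h import *
import pickle
W=grab("wrist","pics/w2.png");T=grab("top","pics/top2.png");pickle.dump((W,T),open("W2.pkl","wb"))
info([(.571,-.124,.089),(.509,-.108,.166)])
G=np.array((.571,-.124,.089));b=np.array((.883*.967,-.883*.254,.469))
for k in (-.028,0,.078): print(proj(W,G+k*b),proj(T,G+k*b))
a=cv2.imread("pics/top0.png").astype(int);print("pump region diff",np.abs(T["img"].astype(int)-a)[185:300,195:260].max(2).__gt__(40).sum())
E
```

```text
t 7.25 p [ 0.5098 -0.1083  0.3046] F [ 0.8 -1.2  0.1] w 0.399 q [-0.4  -0.68  2.2   0.11  0.93  1.39]
xt yt zt
 [[ 0.741 -0.194  0.643]
 [-0.254 -0.967  0.001]
 [ 0.622 -0.164 -0.766]]
to (0.571, -0.124, 0.089) cm tool: [-9.02 -0.05 20.57]
to (0.509, -0.108, 0.166) cm tool: [-8.970e+00 -1.000e-02  1.056e+01]
[282.15500694 283.25903218] [328.02134731 204.31858964]
[282.15448438 259.53617648] [331.16151954 192.62836636]
[282.15241558 192.28790223] [340.211926   158.74821673]
pump region diff 824
```

View pics/w2.png

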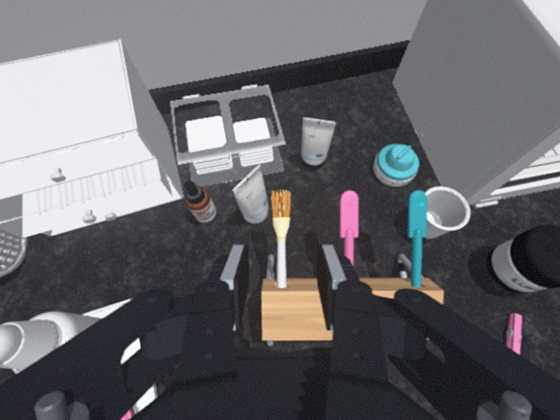

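The brush tip appears at (281,191) against a predicted (282,192), and the mouth at (282,287) against (282,283). The brush lies centrally between the fingers, so I can approach.

{"fn": "move_arm", "kwargs": {
  "rows": [
    [-2.25,0,2.62,0,0,0,-0.2],
    [-2.25,0,2.62,0,0,0,-0.2],
    [-2.25,0,2.62,0,0,0,-0.2],
    [-2.25,0,2.62,0,0,0,-0.2],
    [0,0,2,0,0,0,-0.2],
    [0,0,2,0,0,0,-0.2],
    [0,0,1,0,0,0,-0.2],
    [0,0,0,0,0,0,-0.2],
    [0,0,0,0,0,0,-0.2]
  ]
}}

```text
time: 8.0
tool_pos: [0.5391, -0.1159, 0.1267]
tool_rot: [0.044, 0.932, -0.12, 0.338]
contact_force: [-0.5, -0.2, -1.1]
gripper_width: 0.401
grasp_force: 0.0
```

Run:
```python
from h import *
import pickle
p,R=info([(.571,-.124,.089)])
W=grab("wrist");S=grab("scene");T=grab("top")
G=np.array((.571,-.124,.089));b=np.array((.883*.967,-.883*.254,.469))
for k in (-.028,0,.078): print(proj(W,G+k*b),proj(S,G+k*b))
r=lambda im,x,y,w,h,k: cv2.resize(im[y:y+h,x:x+w],None,fx=k,fy=k,interpolation=cv2.INTER_CUBIC)
cv2.imwrite("pics/c4.png",np.vstack([np.hstack([r(W["img"],200,150,160,160,2.5),r(S["img"],240,140,80,80,5)]),np.hstack([r(S["img"],205,230,100,50,4),r(T["img"],310,150,100,50,4)])]))
```

```text
t 8.0 p [ 0.5391 -0.1159  0.1267] F [-0.5 -0.2 -1.1] w 0.401 q [-0.39 -0.38  2.32  0.17  0.52  1.32]
xt yt zt
 [[ 0.742 -0.195  0.641]
 [-0.254 -0.967 -0.   ]
 [ 0.62  -0.163 -0.767]]
to (0.571, -0.124, 0.089) cm tool: [ 0.11 -0.03  5.  ]
[282.50152885 281.2588792 ] [287.87676187 197.13858677]
[282.47307982 235.2579723 ] [280.07778481 188.11077498]
[282.38992518 101.9823589 ] [258.57027525 163.25054928]
```

View pics/c4.png

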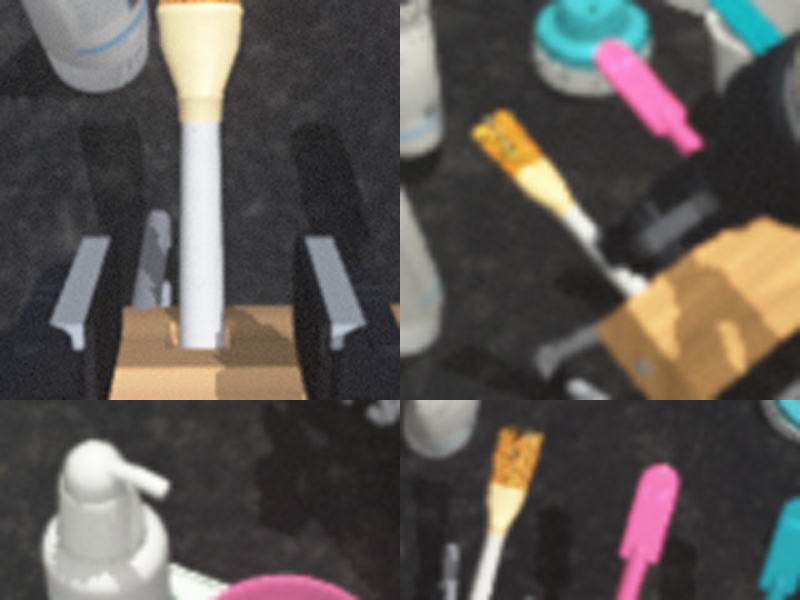

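The pump cap is up again, the handle is centred between the fingers at (281,288), and the fit matches the prediction. I'll advance and close.

{"fn": "move_arm", "kwargs": {
  "rows": [
    [0.1,0,1.5,0,0,0,-0.2],
    [0,0,1.5,0,0,0,-0.2],
    [0,0,1,0,0,0,-0.2],
    [0,0,1,0,0,0,-0.2],
    [0,0,0,0,0,0,-0.2],
    [0,0,0,0,0,0,-0.2]
  ]
}}

```text
time: 8.65
tool_pos: [0.5705, -0.1241, 0.0898]
tool_rot: [0.044, 0.932, -0.12, 0.339]
contact_force: [0.2, 0.5, 0.0]
gripper_width: 0.396
grasp_force: 0.0
```

{"fn": "move_arm", "kwargs": {
  "rows": [
    [0,0,0,0,0,0,-0.6],
    [0,0,0,0,0,0,-0.8],
    [0,0,0,0,0,0,-1],
    [0,0,0,0,0,0,-1],
    [0,0,0,0,0,0,-1],
    [0,0,0,0,0,0,-1],
    [0,0,0,0,0,0,-1],
    [0,0,0,0,0,0,-1]
  ]
}}

```text
time: 9.32
tool_pos: [0.5709, -0.1243, 0.09]
tool_rot: [0.044, 0.932, -0.12, 0.34]
contact_force: [-2.6, -0.5, 4.4]
gripper_width: 0.099
grasp_force: 58.9
```

{"fn": "move_arm", "kwargs": {
  "rows": [
    [0.29,0,0.06,0,0,0,-1],
    [0.49,0,0.1,0,0,0,-1],
    [0.49,0,0.1,0,0,0,-1],
    [0.49,0,0.1,0,0,0,-1],
    [0.49,0,0.1,0,0,0,-1],
    [0,0,0,0,0,0,-1]
  ]
}}

```text
time: 9.82
tool_pos: [0.5907, -0.1295, 0.1006]
tool_rot: [0.044, 0.932, -0.121, 0.34]
contact_force: [0.1, 0.3, 0.3]
gripper_width: 0.096
grasp_force: 58.5
```

{"fn": "move_arm", "kwargs": {
  "rows": [
    [0.88,0,0.18,0,0,0,-1],
    [0.88,0,0.18,0,0,0,-1],
    [0.88,0,0.18,0,0,0,-1],
    [0.88,0,0.17,0,0,0,-1],
    [0.88,0,0.17,0,0,0,-1],
    [0,0,0,0,0,0,-1],
    [0,0,0,0,0,0,-1]
  ]
}}

```text
time: 10.4
tool_pos: [0.6288, -0.1395, 0.1224]
tool_rot: [0.044, 0.932, -0.12, 0.34]
contact_force: [0.1, 0.2, -0.1]
gripper_width: 0.099
grasp_force: 58.5
```

Run:
```python
from h import *
p,R=info([])
S=grab("scene");W=grab("wrist")
r=lambda im,x,y,w,h,k: cv2.resize(im[y:y+h,x:x+w],None,fx=k,fy=k,interpolation=cv2.INTER_CUBIC)
cv2.imwrite("pics/c5.png",np.hstack([r(W["img"],200,60,160,200,2.5),r(S["img"],230,120,100,125,4)]))
```

```text
t 10.4 p [ 0.6288 -0.1395  0.1224] F [ 0.1  0.2 -0.1] w 0.099 q [-0.36 -0.1   2.1   0.15  0.45  1.35]
xt yt zt
 [[ 0.74  -0.195  0.643]
 [-0.254 -0.967  0.   ]
 [ 0.622 -0.164 -0.766]]
```

View pics/c5.png

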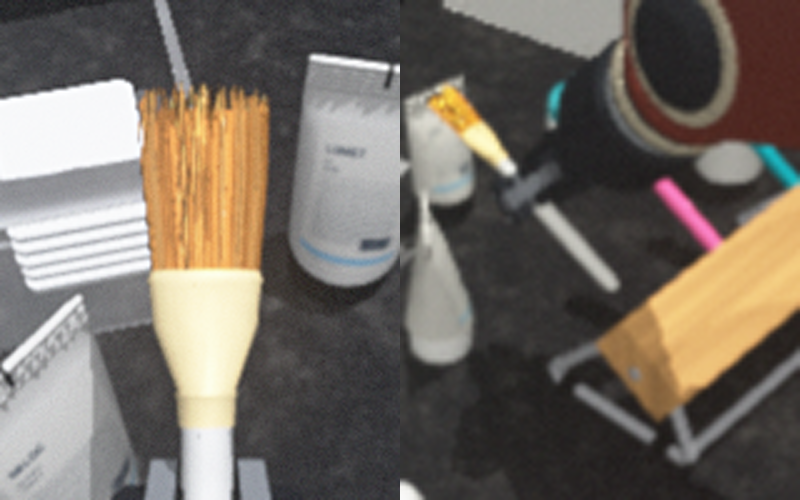

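The brush is completely out and held squarely, and the spatulas are untouched. I'll lift it, then un-tilt and yaw.

{"fn": "move_arm", "kwargs": {
  "rows": [
    [1.6,0,-1.9,0,0,0,-1],
    [1.6,0,-1.9,0,0,0,-1],
    [1.6,0,-1.9,0,0,0,-1],
    [1.6,0,-1.9,0,0,0,-1],
    [1.6,0,-1.9,0,0,0,-1],
    [1.6,0,-1.9,0,0,0,-1],
    [0,0,0,0,-5,0,-1],
    [0,0,0,0,-5,0,-1],
    [0,0,0,0,-5,0,-1],
    [0,0,0,0,-5,0,-1],
    [0,0,0,0,-5,0,-1],
    [0,0,0,0,-5,0,-1],
    [0,0,0,0,-5,0,-1],
    [0,0,0,0,-5,0,-1],
    [0,0,0,0,0,-5.94,-1],
    [0,0,0,0,0,-5.94,-1],
    [0,0,0,0,0,-5.94,-1],
    [0,0,0,0,0,-5.94,-1],
    [0,0,0,0,0,-5.94,-1],
    [0,0,0,0,0,0,-1]
  ]
}}

```text
time: 12.17
tool_pos: [0.6278, -0.1391, 0.2699]
tool_rot: [-0.0, 0.991, 0.131, -0.001]
contact_force: [0.2, -0.0, -0.6]
gripper_width: 0.098
grasp_force: 58.5
```

Run:
```python
from h import *
info([(.388,.104,.27)])
```

```text
t 12.1667 p [ 0.6278 -0.1391  0.2699] F [ 0.2 -0.  -0.6] w 0.098 q [-0.33  0.08  1.55  0.    1.51  0.97]
xt yt zt
 [[ 0.966  0.26  -0.001]
 [ 0.26  -0.966 -0.001]
 [-0.001  0.    -1.   ]]
to (0.388, 0.104, 0.27) cm tool: [-16.84 -29.71   0.03]
```

{"fn": "move_arm", "kwargs": {
  "rows": [
    [-1.4,-2.48,0,0,0,0,-1],
    [-1.4,-2.48,0,0,0,0,-1],
    [-1.4,-2.48,0,0,0,0,-1],
    [-1.4,-2.48,0,0,0,0,-1],
    [-1.4,-2.48,0,0,0,0,-1],
    [-1.4,-2.48,0,0,0,0,-1],
    [-1.4,-2.48,0,0,0,0,-1],
    [-1.4,-2.48,0,0,0,0,-1],
    [-1.4,-2.48,0,0,0,0,-1],
    [-1.4,-2.48,0,0,0,0,-1],
    [-1.4,-2.48,0,0,0,0,-1],
    [-1.4,-2.48,0,0,0,0,-1],
    [0,0,0,0,-5,0,-1],
    [0,0,0,0,-5,0,-1],
    [0,0,0,0,-5,0,-1],
    [0,0,0,0,-5,0,-1],
    [0,0,0,0,0,0,-1],
    [0,0,0,0,0,0,-1]
  ]
}}

```text
time: 13.67
tool_pos: [0.3891, 0.1049, 0.2698]
tool_rot: [0.023, 0.976, 0.128, -0.172]
contact_force: [-0.3, -0.5, -0.2]
gripper_width: 0.095
grasp_force: 58.6
```

Run:
```python
from h import *
p,R=info([(.388,.104,.136)])
tip=p+R@[.0763,0,.0162];print("tip pred",tip)
T=grab("top");S=grab("scene");W=grab("wrist")
for f in(T,S,W): print(proj(f,tip),proj(f,(.452,.121,.056)))
r=lambda im,x,y,w,h,k: cv2.resize(im[y:y+h,x:x+w],None,fx=k,fy=k,interpolation=cv2.INTER_CUBIC)
cv2.imwrite("pics/c6.png",np.hstack([r(W["img"],180,60,200,200,2),r(S["img"],210,200,100,100,4)]))
```

```text
t 13.6667 p [0.3891 0.1049 0.2698] F [-0.3 -0.5 -0.2] w 0.095 q [ 0.11 -0.28  1.91 -0.05  1.85  1.42]
xt yt zt
 [[ 0.908  0.241 -0.343]
 [ 0.257 -0.966  0.   ]
 [-0.331 -0.088 -0.939]]
to (0.388, 0.104, 0.136) cm tool: [ 4.46  0.06 12.61]
tip pred [0.45305277 0.12188513 0.22840415]
[208.8762339  246.79080855] [222.07855751 250.32730727]
[273.47580281 237.56929416] [275.07420337 294.48077882]
[283.65619703  98.53952865] [283.63260625  39.88852765]
```

View pics/c6.png

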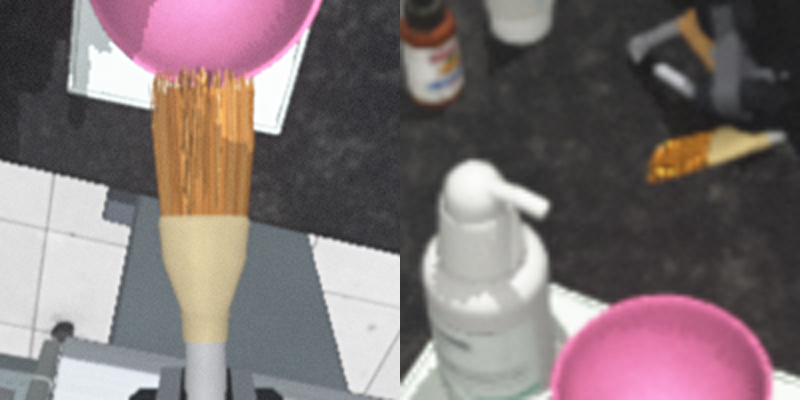

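The tip is at about (273,241) in the scene view and (283,96) in the wrist view, within a few pixels of the prediction, with the bristles pointing down over the bowl. I'll descend.

{"fn": "move_arm", "kwargs": {
  "rows": [
    [0.51,0,1.41,0,0,0,-1],
    [0.51,0,1.41,0,0,0,-1],
    [0.51,0,1.41,0,0,0,-1],
    [0.51,0,1.41,0,0,0,-1],
    [0.51,0,1.41,0,0,0,-1],
    [0.51,0,1.41,0,0,0,-1],
    [0.51,0,1.41,0,0,0,-1],
    [0.51,0,1.41,0,0,0,-1],
    [0.51,0,1.41,0,0,0,-1],
    [0,0,0,0,0,0,-1],
    [0,0,0,0,0,0,-1],
    [0,0,0,0,0,0,-1],
    [0,0,0,0,0,0,-1]
  ]
}}

```text
time: 14.9
tool_pos: [0.3896, 0.1048, 0.1372]
tool_rot: [0.023, 0.977, 0.128, -0.171]
contact_force: [-0.3, 0.1, 0.1]
gripper_width: 0.1
grasp_force: 58.6
```

Run:
```python
from h import *
p,R=info([])
tip=p+R@[.0763,0,.0162];print("tip pred",tip)
S=grab("scene");W=grab("wrist")
for f in(S,W): print(proj(f,tip),proj(f,(.452,.121,.056)))
r=lambda im,x,y,w,h,k: cv2.resize(im[y:y+h,x:x+w],None,fx=k,fy=k,interpolation=cv2.INTER_CUBIC)
cv2.imwrite("pics/c7.png",np.vstack([np.hstack([r(W["img"],180,20,200,200,2),r(S["img"],210,220,100,100,4)]),cv2.resize(S["img"][120:270,200:400],(800,200))[:, :800]]))
```

```text
t 14.9 p [0.3896 0.1048 0.1372] F [-0.3  0.1  0.1] w 0.1 q [ 0.11 -0.15  2.03 -0.05  1.6   1.43]
xt yt zt
 [[ 0.909  0.243 -0.339]
 [ 0.258 -0.966  0.   ]
 [-0.328 -0.088 -0.941]]
tip pred [0.4536867  0.12186566 0.09610107]
[273.91649607 282.76728382] [275.07420337 294.48077882]
[283.85009589  99.98758936] [284.28781122  80.36033749]
```

View pics/c7.png

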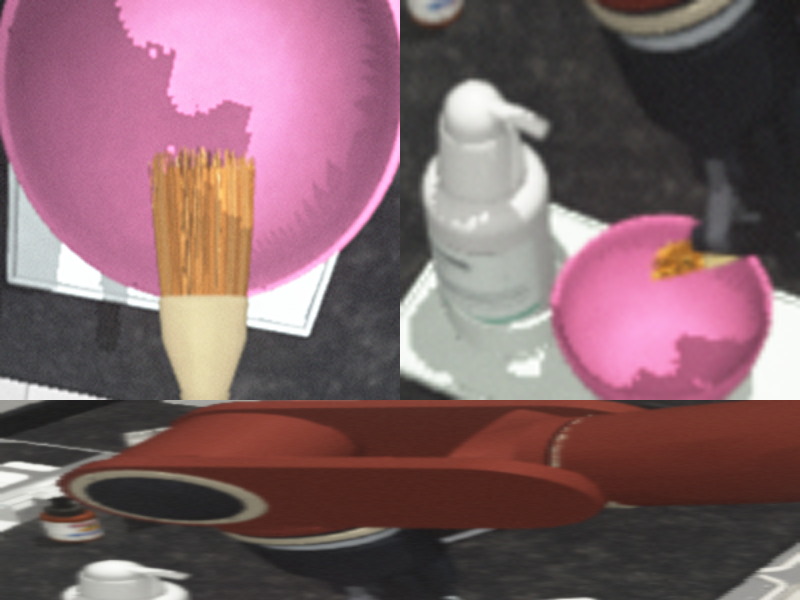

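The tip hangs over the bowl, about 40 mm above the rim, touching nothing. The bowl is seated and the pump is up. I'll lower it slightly and settle.

{"fn": "move_arm", "kwargs": {
  "rows": [
    [0.15,0,0.37,0,0,0,-1],
    [0.15,0,0.37,0,0,0,-1],
    [0,0,0,0,0,0,-1],
    [0,0,0,0,0,0,-1],
    [0,0,0,0,0,0,-1],
    [0,0,0,0,0,0,-1],
    [0,0,0,0,0,0,-1],
    [0,0,0,0,0,0,-1],
    [0,0,0,0,0,0,-1]
  ]
}}

```text
time: 15.75
tool_pos: [0.3892, 0.1048, 0.1279]
tool_rot: [0.023, 0.976, 0.128, -0.172]
contact_force: [-0.2, -0.5, -0.6]
gripper_width: 0.098
grasp_force: 58.5
```

```bash
python3 -c "
from h import *
info([]);print(manip.job_done())"
```

```text
t 15.75 p [0.3892 0.1048 0.1279] F [-0.2 -0.5 -0.6] w 0.098 q [ 0.11 -0.14  2.04 -0.05  1.59  1.43]
xt yt zt
 [[ 0.908  0.243 -0.342]
 [ 0.258 -0.966  0.   ]
 [-0.33  -0.088 -0.94 ]]
the job is handed in; nothing more can be done
None
```

I handed the job in at 15.75 s: I pressed the pump cap to its stop and it sprang back up, and the gripper is holding the brush bristles-down (about 32° below level), its tip an estimated 3 cm above the bowl's rim and near its centre.

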